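# Show the rill roller to the inspection camera

### The job

A ski lies clamped base up and the rill tool stands on it. Take the tool by its wooden grip, lift it straight up off the ski without rolling it along the base, and hold it up to the inspection camera so that the roller can be checked for wax and nicks: roller in the middle of the picture with the middle of its axle 80 mm straight out from the lens, the tool in line with the camera barrel, nose to the lens, grip uppermost and the axle level. Finish while still holding it there, still and clear of the camera, and leave the camera, the ski brush and everything else on the bench where they are.

Things in the scene. Friction and masses are not known exactly. Their poses are not given: they have to be found in the camera images.
- rill_tool: Rill tool standing on the ski: like a small plane, 136 long, 56 wide, 78 mm high, 0.4 kg: aluminium cheeks, ribbed steel roller at the open nose, wooden grip on top. Origin on the sole (ski base level) under the grip's middle; x to the nose (71 mm ahead; heel 65 mm behind), y along the axle, z up. Guides reach 5 mm below the sole beside the ski with 2 mm play: it comes off upward only.
- roller_mid (a point): Middle of the roller's axle: 58 mm ahead of the tool's origin (x), 13 mm above the sole (z). The roller turns freely, 26 mm across, 44 mm wide. Same axes as the tool.
- grip_mid (a point): Centre of the tool's wooden grip, 65 mm above the tool's origin: a rounded bar 110 mm long (x), 26 mm wide (y), 26 mm high; 17 mm free below it, down to a metal bridge, and two 12 mm posts 36 mm before and behind its middle. Same axes as the tool.
- tool_heel (a point): Middle of the tool's heel end, 65 mm behind the tool's origin and 19 mm above the sole.
- camera_head: Inspection camera: black barrel, 41 mm across in front, 120 mm long, on an upright 17 mm column (440 mm high) 93 mm behind the lens; looks 30 degrees below level, roughly to the robot; height varies. Origin: centre of the lens face (white lamp ring); x runs from the lens back up the barrel (it looks along -x), y level, z upward. The tool is rightly shown when its axes are parallel to these.
- ski: The fixed ski and its bench profile: a ski 1.85 m long and 44 mm wide clamped base up over an aluminium profile, its black flat base 95 mm above the bench. Origin on the bench under the ski's middle, y along the ski, z up.
- ski_brush: Bystander: a ski brush standing on the same ski, bristles down, plain wooden block 120 x 56 mm, 42 mm high in all. Origin under its middle, x along its length.
- wax_tin: Bystander: a flat round purple wax tin, 75 mm across, 31 mm high. Origin under its middle.
- scraper: Bystander: a yellow acrylic scraper, 140 x 60 x 5 mm, lying flat. Origin under its middle.
- cork_block: Bystander: a cork block, 110 x 60 x 35 mm. Origin under its middle.
- groove_tool: Bystander: a groove tool, wooden handle with a brass blade, 180 mm long and 16 mm high, lying flat. Origin on the bench near its middle, x towards the blade.
- roto_brush: Bystander: a nylon roto brush head standing on end, 60 mm across, 142 mm high with its shaft. Origin under its middle.
- wax_bar: Bystander: a pale wax bar, 90 x 45 x 22 mm. Origin under its middle.
Things that resemble listed ones, but are neither listed nor needed, are in the scene too. What is shaped like the rill_tool but blue or purple is not meant.

How it is judged:
On the way:
1. the rill tool is held in the fingers, lifted clear of the ski (z of roller_mid in the frame of ski above 0.135 m and contact force between the fingers and rill_tool above 2 N and contact force between rill_tool and ski below 0.05 N), for 0.2 s.
At the end, for the whole second after the job is handed in: Held still in the fingers, clear of ski and camera: middle of the axle 80 mm (within 15) out from the lens and within 12 mm of the barrel's centre line sideways and up or down; tool in line with the barrel and axle level and square to it, each within 9 degrees; nose to the lens, grip up (x of roller_mid in the frame of camera_head between -0.095 and -0.065 m and y of roller_mid in the frame of camera_head between -0.012 and 0.012 m and z of roller_mid in the frame of camera_head between -0.012 and 0.012 m and angle between the x axis of rill_tool and the x axis of camera_head, either way round below 0.16 rad and angle between the y axis of rill_tool and the y axis of camera_head, either way round below 0.16 rad and angle between rill_tool's own z axis and vertical below 1 rad and x of tool_heel in the frame of camera_head below -0.16 m and contact force between the fingers and rill_tool above 2 N and contact force between rill_tool and ski below 0.05 N and contact force between rill_tool and camera_head below 0.05 N and linear speed of rill_tool below 0.02 m/s and angular speed of rill_tool below 0.1 rad/s); the arm keeps its last pose, push and grip.
It fails at once if the tool was rolled or dragged more than 20 mm along the ski while touching it (contact force between rill_tool and ski above 0.3 N and distance of rill_tool from where it was at the start of the episode above 0.02 m).
It fails at once if the camera was shifted (distance of camera_head from where it was at the start of the episode above 0.01 m).
It fails at once if the ski brush or something else on the bench was moved more than 25 mm (distance of any of ski_brush, wax_tin, scraper, cork_block, groove_tool, roto_brush, wax_bar from where it was at the start of the episode above 0.025 m).
It also fails if it takes over 37 s, if anything falls off the work surface, if the arm or the gripper's body presses on something with over 40 N, if the wrist force passes 120 N, or if a joint passes its speed limit or range.

### The arm

A 6-joint arm with a two-finger parallel gripper is mounted at the origin on the work surface. World frame = base frame: x ahead of the robot, y to its left, z up, the work surface at z = 0. Lengths are in m, angles in rad, forces in N, time in s.
With the tool pointing down it reaches from about 0.35 to 0.975 m from the base axis. Payload 4.9 kg.
Tool frame: the origin (TCP) lies on the centre line of the jaws, within the pads' length; the fingertips stand manip.tip_reach ahead of it and the grasp point (between the pads) is the TCP (manip.tip_reach is the distance from the TCP to the fingertips, in m); z points along the fingers, y is the line along which they close (so a half turn about z gives the same grasp; the last joint's range is limited). The gripper opens to 85 mm and grips with 20 to 120 N. Pads are 22 mm wide; open, the fingers measure 114 mm over their backs; the gripper's body (76 mm by 85 mm) begins 54 mm behind the grasp point. The pads swing forward as they close: fully open they stand 13 mm farther back than shut.
Start: joints at [1.137, 0.053, 1.613, -0, 1.476, -0.119], TCP at [0.194, 0.594, 0.25] pointing down, gripper open.
Joint ranges: [-3.01, 3.01], [-1.01, 2.22], [0.06, 2.58], [-1.02, 4.17], [0.09, 2.62], [-3.14, 3.14]. Speed limits (rad/s): [2.57, 2.57, 3.14, 3.14, 3.14, 3.14].

### API

Orientations are given as a unit quaternion [w, x, y, z].
In Python, from plant import manip gives the robot as it stands. The module is installed in compiled form; this text tells all that it offers.
- The arm moves only by the tool move_arm, never from a script. Its argument "rows" is a list of rows, each a list of 7 numbers: the shift along the tool's x, y, z in cm, then the turn, a rotation vector about the tool's x, y, z in degrees, then the opening, from -1 (shut) to 1 (fully open). In form: [[tx, ty, tz, ax, ay, az, jaw], ...]. A call has 1 to 20 rows; each row shifts and turns the commanded pose from where the row before left it, along the tool's axes as they then stand; what a row does not reach is not made up. A row lasts 1/12 s, in which the tool goes at most 41.7 mm and 7.16 degrees, less where a joint would pass 70% of its speed; a pose out of reach is approached as far as the arm can. A call is refused whole if a number of a shift passes 4.17 or a number of a turn 7.16, either way. A call with a gripper value outside its range is refused whole. The fingers move at their own pace and stop on an object; the grip force is fixed at half the most. Time passes only in rows, so rows that do not move let the fingers close. It gives the time, the measured TCP pose, the force, the opening and the grip force at its end, in the units of the state.
- manip.state(): the state, without advancing time (a new reading comes with each control period).
- manip.grab_frame(name): name is "scene" or "top"; returns a dict with "img" (480x640x3 uint8, blue, green, red), "mtx" (3x3 intrinsics, pixels), "k1" (the pictures are not rectified: a ray, as slopes to the right and down, at radius r is drawn at 1 + k1 r^2 times it, then the intrinsics apply), "R" (3x3) and "t" (3): a world point X has camera coordinates R X + t. Camera axes: x right, y down, z forward; pixel columns grow to the right and rows downward; lengths in m; the calibration is good to about 2 mm. A picture is of the moment at which its call begins. There is no depth.
- manip.job_done(): hands the job in; it is judged then, once.
The state is a dict: "time": time; "joint_pos": joint angles; "joint_vel": joint speeds; "joint_efforts": joint torques, N m; "tool_pos": TCP position; "tool_rot": TCP orientation; "contact_force": force on the tool from outside, world axes, zero at the start; "ft_torque": the same for the moment, N m; "gripper_width": opening from 0.0 (shut) to 1.0 (fully open); "grasp_force": force on a finger pad.
Only numpy, scipy, OpenCV 4.12 (cv2) and the standard library are available. Lean on these libraries where they do the work, as an engineer would, in place of code of your own. Each camera call takes 0.05 s, during which the arm holds its last target. There are 200 camera calls.

## Working session

There is one attempt and no reset: what is moved stays moved. The work goes in short steps, Python scripts to look and compute and a tool call to move; the robot and the scene stay as the last step left them, time stands still between calls to the robot, and variables do not carry over. Pictures are saved under pics/ and viewed, at most 10 in all, crops included, and the job is handed in when it is done.

Besides the shell and the picture viewer there is one more tool, called after "Call:" by a JSON object that holds its "fn" and its "kwargs", one argument or row to a line. move_arm: Moves the arm, as the interface text tells. Its arguments: {"type":"object","properties":{"rows":{"type":"array","items":{"type":"array","items":{"type":"number"}}}},"required":["rows"]}

```bash
mkdir -p pics
cat > h.py <<'E'
import numpy as np, cv2, pickle
from plant import manip
def grab(n,save):
    f=manip.grab_frame(n); cv2.imwrite(f'pics/{save}.png',f['img']); pickle.dump(f,open(f'pics/{save}.pkl','wb')); return f
def load(s): return pickle.load(open(f'pics/{s}.pkl','rb'))
def proj(f,X):
    c=np.atleast_2d(X)@np.array(f['R']).T+f['t']; s=c[:,:2]/c[:,2:]
    s=s*(1+f['k1']*(s**2).sum(1,keepdims=True)); K=np.array(f['mtx'])
    return s@K[:2,:2].T+K[:2,2]
def ray(f,uv):
    K=np.array(f['mtx']); d=np.linalg.solve(K,[uv[0],uv[1],1])[:2]; s=d.copy()
    for _ in range(30): s=d/(1+f['k1']*(s@s))
    R=np.array(f['R']); v=R.T@np.r_[s,1]; return -R.T@np.array(f['t']), v/np.linalg.norm(v)
def atz(f,uv,z):
    o,v=ray(f,uv); return o+v*(z-o[2])/v[2]
def tri(f,a,g,b):
    o1,v1=ray(f,a);o2,v2=ray(g,b); s=np.linalg.lstsq(np.c_[v1,-v2],o2-o1,rcond=None)[0]
    p,q=o1+s[0]*v1,o2+s[1]*v2; return (p+q)/2,np.linalg.norm(p-q)
E
python3 - <<'E'
from h import *
for n in('scene','top'):
    f=grab(n,n+'0'); R=np.array(f['R']); print(n,-R.T@f['t'],R[2],f['k1'],f['mtx'][0])
print(manip.state(),manip.tip_reach)
E
```

```text
scene [1.4072202  0.78818633 0.93735628] [-0.62696121 -0.55964042 -0.54196148] -0.09250031265394865 [523.84283611   0.         328.72291897]
top [ 0.32277601 -0.00519396  1.23218141] [ 0.18357653  0.0015927  -0.98300413] -0.10402202044824764 [462.48554352   0.         320.61594844]
{'time': 0.1, 'joint_pos': array([ 1.13698445e+00,  5.33199622e-02,  1.61414887e+00,  1.56750088e-05,
        1.47599659e+00, -1.18977204e-01]), 'joint_vel': array([-0.00071136, -0.00124959, -0.00062471,  0.00183935,  0.00028822,
       -0.00138337]), 'joint_efforts': array([-4.72209237e-06, -3.94904459e+01, -3.71362638e+01, -2.33387764e-04,
        4.01508223e-03,  1.87868494e-06]), 'tool_pos': array([0.1932976 , 0.59380715, 0.24917254]), 'tool_rot': array([-2.63034267e-04,  1.56768674e-01,  9.87634905e-01, -8.98715252e-04]), 'contact_force': array([ 0.10907248, -0.14467728,  0.76447139]), 'ft_torque': array([-0.02644263, -0.01908137, -0.01070167]), 'grasp_force': 0.0, 'gripper_width': 0.9998552033011252} 0.019
```

View pics/scene0.png

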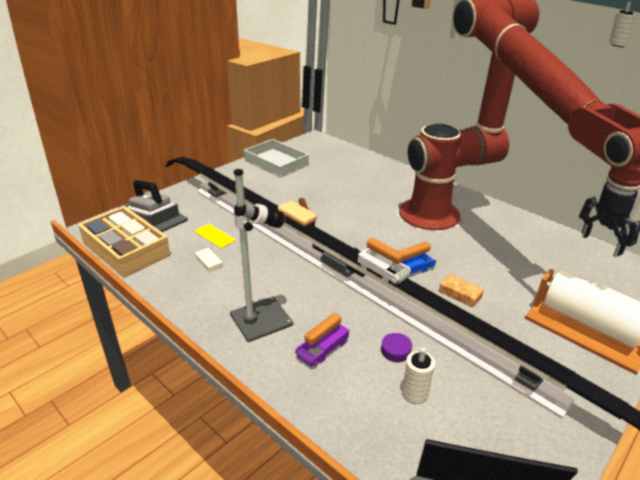

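View pics/top0.png

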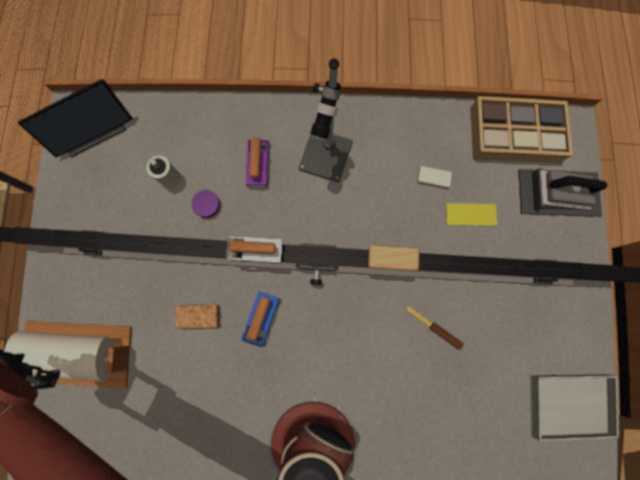

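The candidates shaped like the rill tool, by pixel in the top picture, are:
- silver with wooden grip, on the ski: (255,249), scene (388,257)
- blue, on the bench: (261,318)
- purple, on the bench: (257,162)

I choose the silver one on the ski. The inspection camera's barrel is at top (325,115), scene (262,214). Next is one close crop of the tool and camera from both views.

Run:
```python
from h import *
def crop(s,x,y,w,h,k):
    im=cv2.resize(load(s)['img'][y:y+h,x:x+w],None,fx=k,fy=k,interpolation=cv2.INTER_CUBIC)
    for i in range(0,w,10):cv2.line(im,(i*k,0),(i*k,8 if i%50 else 16),(0,255,0),1)
    for i in range(0,h,10):cv2.line(im,(0,i*k),(8 if i%50 else 16,i*k),(0,255,0),1)
    return im
a=crop('top0',220,225,80,60,5);b=crop('scene0',350,225,80,60,5)
c=crop('top0',290,55,80,60,5);c2=crop('top0',290,100,80,60,5);d=crop('scene0',220,165,80,60,5)
cv2.imwrite('pics/m1.png',np.vstack([np.hstack([a,b]),np.hstack([c2,d])]))
```

```text
(no output)
```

View pics/m1.png

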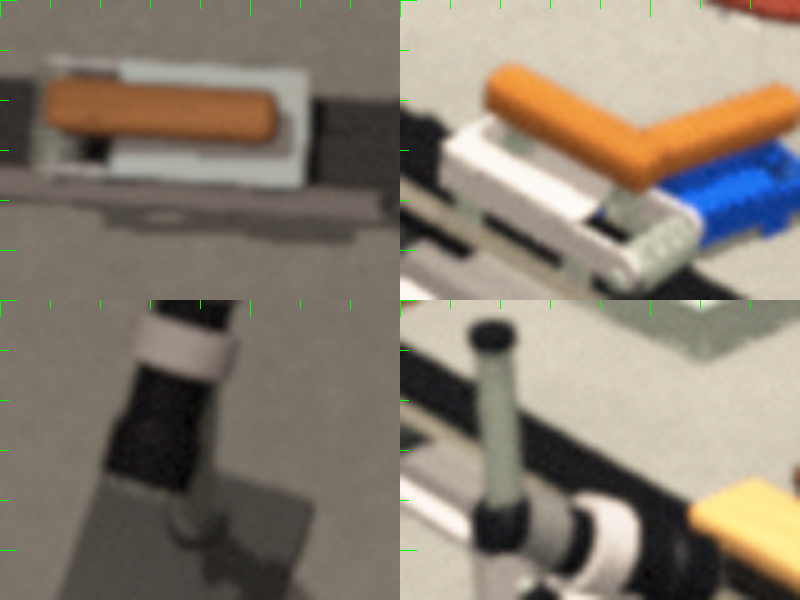

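The chosen tool is silver and sits on the ski. Its roller (nose) is to the left in the top view at (232,254), so the nose points towards world +y; the heel edge is at about (281,250). The grip runs from top (229,246) to (275,249), and scene (367,241) to (398,258). Next come the numbers, plus a brightened crop of the camera with a wireframe.

```bash
cat > cam.py <<'E'
from h import *
T,S=load('top0'),load('scene0')
def wire(p):  # p: lens xyz, yaw of -x axis(look dir horizontally)
    c,yaw=np.array(p[:3]),p[3]; l=np.array([np.cos(yaw),np.sin(yaw),0]); x=-np.cos(np.pi/6)*l+[0,0,.5]; y=np.cross([0,0,1],x);y/=np.linalg.norm(y); return c,np.c_[x,y,np.cross(x,y)]
a=np.linspace(0,2*np.pi,41)
def ringp(p,d,r):
    c,R=wire(p); return c+np.c_[d+0*a,r*np.cos(a),r*np.sin(a)]@R.T
E
python3 - <<'E'
from cam import *
for z in(.16,):
    A,B=atz(T,(229,246),z),atz(T,(275.5,248.5),z); print('grip top',A,B,np.linalg.norm(A-B))
    C,D=atz(S,(367.4,241),z),atz(S,(398,258),z); print('grip scene',C,D)
print('ski', [atz(T,q,.095) for q in[(50,239),(50,230),(600,266),(600,280)]])
print('heel',atz(T,(281,250.5),.095+.03))
col=atz(T,(334,64),.44); print('col top',col,atz(S,(238.5,170),.44),tri(T,(334,64),S,(238.5,172)))
from scipy.optimize import least_squares
# guess lens from top rim and column
best=None
def res(q):
    h,yaw=q; l=np.array([np.cos(yaw),np.sin(yaw)])
    c=np.r_[col[:2]+.093*np.cos(np.pi/6)*l,h]
    P=proj(T,ringp([*c,yaw],0,.0205)); return np.r_[P[P[:,0].argmin()]-(311,134),P[P[:,0].argmax()]-(327.4,138)]
for h0 in(.2,.3):
    r=least_squares(res,[h0,3.0],diff_step=1e-3); print(r.x,r.fun)
h,yaw=r.x;c=np.r_[col[:2]+.0805*np.array([np.cos(yaw),np.sin(yaw)]),h];p=[*c,yaw];print(p)
def g(f,x,y,w,h,k):
    im=cv2.resize(f['img'][y:y+h,x:x+w],None,fx=k,fy=k,interpolation=cv2.INTER_CUBIC); im=(255*(im/255.)**.45).astype(np.uint8); return im
def draw(im,f,x,y,k):
    im=im.copy()
    for d in(0,.12):
        q=((proj(f,ringp(p,d,.0205))-(x-.0,y-.0)+.5)*k).astype(int); cv2.polylines(im,[q],True,(0,0,255),1)
    return im
t=g(T,290,55,60,90,5);s=g(S,225,165,60,90,5)
s2=draw(s,S,225,165,5);t2=draw(t,T,290,55,5)
M=np.hstack([np.hstack([s,s2])]); M=np.hstack([cv2.resize(t2,(200,300),interpolation=cv2.INTER_CUBIC),np.zeros((300,0,3),np.uint8)])
cv2.imwrite('pics/m2.png',np.hstack([s,s2,np.vstack([M,cv2.resize(t,(200,150))])]))
E
```

```text
grip top [0.48020841 0.21094253 0.16      ] [0.47746336 0.10105929 0.16      ] 0.1099175201685848
grip scene [0.47642273 0.0961377  0.16      ] [0.48211109 0.20093023 0.16      ]
ski [array([0.4935115 , 0.69586275, 0.095     ]), array([0.51712118, 0.69912204, 0.095     ]), array([ 0.46259404, -0.72598682,  0.095     ]), array([ 0.42644178, -0.72330928,  0.095     ])]
heel [0.47801332 0.09099933 0.125     ]
col top [ 0.7928383  -0.02048736  0.44      ] [ 0.79328836 -0.02056948  0.44      ] (array([ 0.79465588, -0.02015993,  0.43613423]), np.float64(0.0011421987989181804))
[0.26646647 2.81913059] [-0.48785504 -0.74035056  0.74845291  0.82662803]
[0.2664665 2.8191311] [-0.48783894 -0.74034529  0.74847202  0.82662495]
[np.float64(0.716487414208824), np.float64(0.005023266604171843), np.float64(0.26646650035303093), np.float64(2.8191311046141676)]
```

View pics/m2.png

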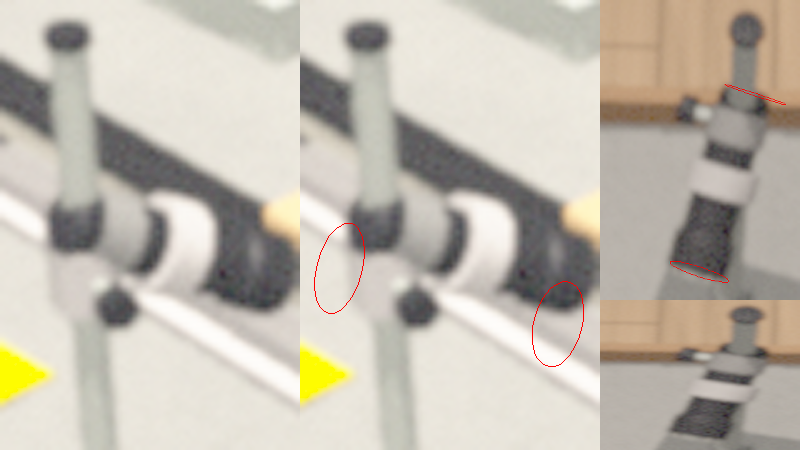

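The grip comes out 110 mm long, as it should, with its middle near (0.479, 0.154, 0.16). The camera fit is too low: in the scene view the true barrel front lies about 10 px above the red rim. I need a crop of the front in the scene view and a joint fit.

Run:
```python
from h import *
T,S=load('top0'),load('scene0')
def g(f,x,y,w,h,k):
    im=cv2.resize(f['img'][y:y+h,x:x+w],None,fx=k,fy=k,interpolation=cv2.INTER_CUBIC); im=(255*(im/255.)**.45).astype(np.uint8)
    for i in range(0,w,5):cv2.line(im,(i*k+k//2,0),(i*k+k//2,6 if i%10 else 14),(0,0,255),1)
    for i in range(0,h,5):cv2.line(im,(0,i*k+k//2),(6 if i%10 else 14,i*k+k//2),(0,0,255),1)
    return im
cv2.imwrite('pics/m3.png',np.hstack([g(S,250,190,40,50,10),g(T,305,90,40,50,10)]))
```

```text
(no output)
```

View pics/m3.png

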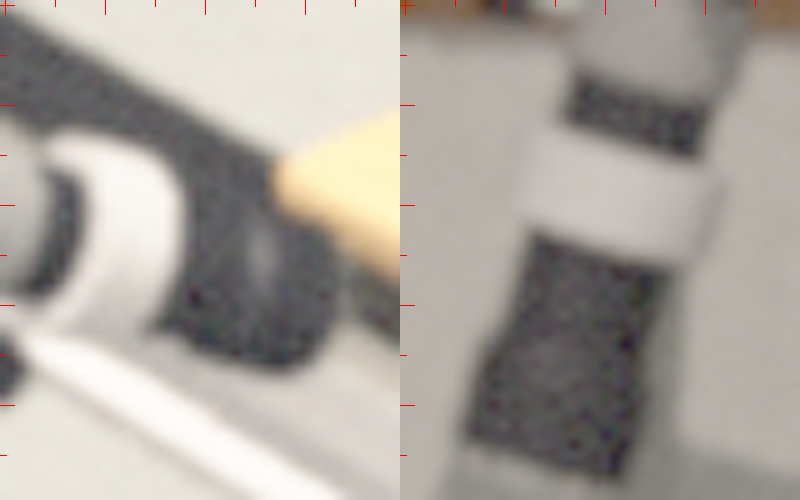

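Scene: the barrel front rim's right extreme is at about (284,217.5) and its lowest point at about (278,227.5). Top: the rim corners are (311.2,134) and (327.3,138). Joint fit follows.

Run:
```python
from cam import *
from scipy.optimize import least_squares
def res(q,w=1):
    P=proj(T,ringp(q,0,.0205));Q=proj(S,ringp(q,0,.0205)); l=np.array([np.cos(q[3]),np.sin(q[3])])
    col=np.array(q[:2])-.0805*l-(.7935,-.0205)
    return np.r_[P[P[:,0].argmin()]-(310.7,134),P[P[:,0].argmax()]-(327,138),Q[:,0].max()-284,Q[:,1].max()-227.5,col/.002*w]
for w in(0,.5,1,3):
    r=least_squares(res,[.716,0,.3,2.9],args=(w,),diff_step=1e-4); print(w,r.x.round(4),r.fun.round(2))
```

```text
0 [0.7069 0.0055 0.2908 2.8802] [-0.87 -0.45  1.19  0.22  0.4   0.16 -0.    0.  ]
0.5 [0.7079 0.0052 0.2902 2.8597] [-0.69 -0.97  1.28  0.05 -0.1   0.51 -2.06  0.83]
1 [0.7102 0.0047 0.2889 2.8528] [-0.39 -1.75  1.51 -0.62 -0.96  1.26 -3.09  1.14]
3 [0.7149 0.0036 0.2861 2.8455] [ 0.23 -3.32  2.03 -2.08 -2.77  2.84 -2.46  0.89]
```

Lens at about (0.707, 0.005, 0.290), looking along (-0.96, 0.28) in plan, 30° down. The distance to the column is 90 mm, against 93 given, so it fits. I start moving: first the turn, then across above the grip.

Call:
{"fn": "move_arm", "kwargs": {
  "rows": [
    [0,0,0,0,0,5,1],
    [0,0,0,0,0,5,1],
    [0,0,0,0,0,5,1],
    [0,0,0,0,0,5,1],
    [0,0,0,0,0,5,1],
    [0,0,0,0,0,5,1],
    [0,0,0,0,0,5,1],
    [0,0,0,0,0,5,1],
    [0,0,0,0,0,5,1],
    [0,0,0,0,0,5,1],
    [0,0,0,0,0,5,1],
    [0,0,0,0,0,5,1],
    [0,0,0,0,0,5,1],
    [0,0,0,0,0,5,1],
    [0,0,0,0,0,4.4,1]
  ]
}}

```text
time: 1.35
tool_pos: [0.1933, 0.594, 0.2495]
tool_rot: [0.0, 0.723, 0.69, -0.001]
contact_force: [0.4, 0.2, 0.0]
gripper_width: 1.005
grasp_force: 0.0
```

Call:
{"fn": "move_arm", "kwargs": {
  "rows": [
    [-2.1,1.5,0,0,0,0,1],
    [-2.1,1.5,0,0,0,0,1],
    [-2.1,1.5,0,0,0,0,1],
    [-2.1,1.5,0,0,0,0,1],
    [-2.1,1.5,0,0,0,0,1],
    [-2.1,1.5,0,0,0,0,1],
    [-2.1,1.5,0,0,0,0,1],
    [-2.1,1.5,0,0,0,0,1],
    [-2.1,1.5,0,0,0,0,1],
    [-2.1,1.5,0,0,0,0,1],
    [-2.1,1.5,0,0,0,0,1],
    [-2.1,1.5,0,0,0,0,1],
    [-2.1,1.5,0,0,0,0,1],
    [-2.1,1.5,0,0,0,0,1],
    [-2.1,1.5,0,0,0,0,1],
    [-2.1,1.5,0,0,0,0,1],
    [-2.1,1.5,0,0,0,0,1],
    [-2.1,1.5,0,0,0,0,1],
    [-2.1,1.5,0,0,0,0,1],
    [0,0,0,0,0,0,1]
  ]
}}

```text
time: 3.02
tool_pos: [0.4627, 0.1805, 0.2498]
tool_rot: [0.001, 0.723, 0.69, -0.001]
contact_force: [0.2, -0.1, -0.0]
gripper_width: 0.997
grasp_force: 0.0
```

```bash
cat > grip.py <<'E'
from h import *
from scipy.optimize import least_squares
def mask(f,box):
    x,y,w,h=box; im=cv2.cvtColor(f['img'],cv2.COLOR_BGR2HSV)[y:y+h,x:x+w]
    m=cv2.inRange(im,(3,130,70),(22,255,255)); n,l,st,c=cv2.connectedComponentsWithStats(m); i=1+st[1:,4].argmax()
    return (l==i),st[i],(x,y)
E
python3 - <<'E'
from grip import *
T,S=load('top0'),load('scene0')
m,st,o=mask(T,(222,232,65,40)); ys,xs=np.nonzero(m); r=cv2.minAreaRect(np.c_[xs+o[0],ys+o[1]].astype(np.float32)); print('top',st,r)
p=cv2.boxPoints(r); e=sorted([(p[0]+p[1])/2,(p[2]+p[3])/2,(p[1]+p[2])/2,(p[0]+p[3])/2],key=lambda q:q[0]); print(e[0],e[-1],atz(T,e[0],.16),atz(T,e[-1],.16), atz(T,r[0],.16))
# model: capsule axis points at z .16, project in both images compare extremes
m2,st2,o2=mask(S,(352,230,50,35)); print('scene box',st2,o2)
for gx,gy in((.48,.156),(.48,.150),(.48,.153)):
    d=np.array([.0437,.999,0]); 
    P=[np.array([gx,gy,.16])+s*d for s in np.linspace(-.055,.055,5)]
    print(gx,gy,proj(T,P)[[0,4]].round(1).tolist(),proj(S,P)[[0,2,4]].round(1).tolist())
E
```

```text
top [  7   9  46  12 435] ((251.54122924804688, 246.59278869628906), (45.27143478393555, 10.307538986206055), 2.602562189102173)
[228.92886 245.56496] [274.1536  247.62062] [0.48123699 0.21117574 0.16      ] [0.4794536  0.10431232 0.16      ] [0.48035462 0.15760921 0.16      ]
scene box [ 15   8  35  25 404] (352, 230)
0.48 0.156 [[275.5, 248.4], [229.1, 245.1]] [[368.6, 241.9], [384.5, 250.6], [401.1, 259.7]]
0.48 0.15 [[278.1, 248.5], [231.6, 245.2]] [[366.8, 241.0], [382.6, 249.7], [399.2, 258.7]]
0.48 0.153 [[276.8, 248.5], [230.3, 245.1]] [[367.7, 241.5], [383.6, 250.1], [400.2, 259.2]]
```

Call:
{"fn": "move_arm", "kwargs": {
  "rows": [
    [-1.25,0.9,0,0,0,0,1],
    [-1.25,0.9,0,0,0,0,1],
    [0,0,1.5,0,0,0,1],
    [0,0,1.5,0,0,0,1],
    [0,0,1.5,0,0,0,1],
    [0,0,1.5,0,0,0,1],
    [0,0,1,0,0,0,1],
    [0,0,1,0,0,0,1],
    [0,0,1,0,0,0,1],
    [0,0,0,0,0,0,1],
    [0,0,0,0,0,0,1]
  ]
}}

```text
time: 3.93
tool_pos: [0.4779, 0.1579, 0.1598]
tool_rot: [-0.0, 0.722, 0.692, -0.0]
contact_force: [0.8, -0.1, 1.1]
gripper_width: 0.998
grasp_force: 0.0
```

Run:
```python
from h import *
s=manip.state();print(s['tool_pos'],s['contact_force'])
f=grab('scene','scene1');g=grab('top','top1')
a=cv2.resize(f['img'][190:290,340:440],None,fx=4,fy=4,interpolation=cv2.INTER_CUBIC);b=cv2.resize(g['img'][200:300,205:305],None,fx=4,fy=4,interpolation=cv2.INTER_CUBIC)
cv2.imwrite('pics/m4.png',np.hstack([a,b]))
```

```text
[0.47791849 0.15786163 0.15984101] [ 0.78978562 -0.14787142  1.12041009]
```

View pics/m4.png

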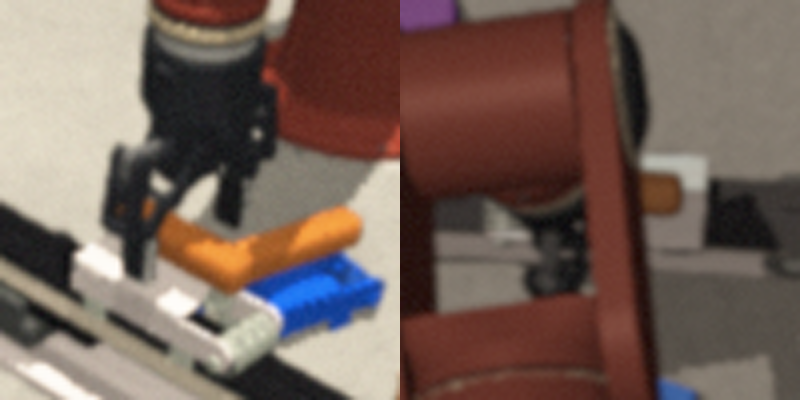

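Run:
```python
from h import *
f=load('scene1'); print((proj(f,[[.478+.048,.156,.142],[.478-.048,.16,.142],[.48,.156,.16]])-(340,190))*4)
```

```text
[[131.87901986 295.10102646]
 [226.09597798 235.85288067]
 [177.90191004 242.32090121]]
```

The fingers straddle the grip: the near tip is at crop (135,272) and the far tip at (230,220), about where the grasp on the middle projects. Closing now.

Call:
{"fn": "move_arm", "kwargs": {
  "rows": [
    [0,0,0,0,0,0,-1],
    [0,0,0,0,0,0,-1],
    [0,0,0,0,0,0,-1],
    [0,0,0,0,0,0,-1],
    [0,0,0,0,0,0,-1],
    [0,0,0,0,0,0,-1],
    [0,0,0,0,0,0,-1],
    [0,0,0,0,0,0,-1],
    [0,0,0,0,0,0,-1],
    [0,0,0,0,0,0,-1]
  ]
}}

```text
time: 4.87
tool_pos: [0.4784, 0.1578, 0.1607]
tool_rot: [0.0, 0.722, 0.692, 0.0]
contact_force: [-0.4, 0.8, 3.0]
gripper_width: 0.293
grasp_force: 62.2
```

Gripped: 0.293 × 85 mm = 25 mm, which matches the 26 mm bar. Now straight up, slowly at first.

Call:
{"fn": "move_arm", "kwargs": {
  "rows": [
    [0,0,-0.5,0,0,0,-1],
    [0,0,-0.5,0,0,0,-1],
    [0,0,-1,0,0,0,-1],
    [0,0,-1,0,0,0,-1],
    [0,0,-1,0,0,0,-1],
    [0,0,-1,0,0,0,-1],
    [0,0,-1,0,0,0,-1],
    [0,0,-1,0,0,0,-1],
    [0,0,-1,0,0,0,-1],
    [0,0,-1,0,0,0,-1],
    [0,0,-1,0,0,0,-1],
    [0,0,-1,0,0,0,-1],
    [0,0,-1,0,0,0,-1],
    [0,0,-1,0,0,0,-1],
    [0,0,-1,0,0,0,-1],
    [0,0,-1,0,0,0,-1],
    [0,0,0,0,0,0,-1],
    [0,0,0,0,0,0,-1],
    [0,0,0,0,0,0,-1]
  ]
}}

```text
time: 6.45
tool_pos: [0.478, 0.1577, 0.3098]
tool_rot: [-0.0, 0.722, 0.692, -0.0]
contact_force: [0.0, -0.7, -5.3]
gripper_width: 0.293
grasp_force: 61.6
```

```bash
cat > plan.py <<'E'
from cam import *
from scipy.spatial.transform import Rotation as Ro
cam=[.7072,.0053,.2905,2.855]
GRIP=np.array([-.138,0,.052]) # TCP (grip mid) in camera frame at goal
def goal(off=(0,0,0),g=GRIP,G=np.diag([1,-1,-1.])):
    c,R=wire(cam); return c+R@(g+np.array(off)), R@G
def cur():
    s=manip.state(); q=s['tool_rot']; return np.array(s['tool_pos']),Ro.from_quat([*q[1:],q[0]])
E
python3 - <<'E'
from plan import *
s=manip.state(); print(s['tool_pos'],s['contact_force'],s['grasp_force'],s['gripper_width'])
p,r=cur(); P,R=goal(); d=r.inv()*Ro.from_matrix(R)
print('goal',P,R.round(3).tolist(),'total rotvec',d.as_rotvec(degrees=True))
# as turn about tool z, then about new tool y
print(d.as_euler('ZYX',degrees=True)); h=r*Ro.from_euler('Z',d.as_euler('ZYX')[0]); 
for off in((-.08,0,.06),(0,0,0)):
    Q,_=goal(off); print(off,Q,'shift cm in tool frame after turns',R.T@(Q-p)*100)
E
```

```text
[0.47800947 0.15773212 0.30979774] [ 0.02447772 -0.6514461  -5.26276386] 61.55423641204834 0.29279569702406294
goal [0.56762352 0.04643399 0.26653332] [[0.831, -0.283, 0.48], [-0.245, -0.959, -0.141], [0.5, 0.0, -0.866]] total rotvec [-27.16938879  21.26588447 101.30444325]
[1.03996581e+02 3.00441526e+01 2.63560144e-02]
(-0.08, 0, 0.06) [0.47239094 0.07449958 0.27849485] shift cm in tool frame after turns [5.76188315e-03 8.14259740e+00 3.61787359e+00]
(0, 0, 0) [0.56762352 0.04643399 0.26653332] shift cm in tool frame after turns [8.00576188 8.1425974  9.61787359]
```

Lifted clear with the tool held. Now the turn of 104° about the fingers, then a 30° pitch.

Call:
{"fn": "move_arm", "kwargs": {
  "rows": [
    [0,0,0,0,0,2.6,-1],
    [0,0,0,0,0,5.3,-1],
    [0,0,0,0,0,5.3,-1],
    [0,0,0,0,0,5.3,-1],
    [0,0,0,0,0,5.3,-1],
    [0,0,0,0,0,5.3,-1],
    [0,0,0,0,0,5.3,-1],
    [0,0,0,0,0,5.3,-1],
    [0,0,0,0,0,5.3,-1],
    [0,0,0,0,0,5.3,-1],
    [0,0,0,0,0,5.3,-1],
    [0,0,0,0,0,5.3,-1],
    [0,0,0,0,0,5.3,-1],
    [0,0,0,0,0,5.3,-1],
    [0,0,0,0,0,5.3,-1],
    [0,0,0,0,0,5.3,-1],
    [0,0,0,0,0,5.3,-1],
    [0,0,0,0,0,5.3,-1],
    [0,0,0,0,0,5.3,-1],
    [0,0,0,0,0,5.3,-1]
  ]
}}

```text
time: 8.12
tool_pos: [0.4777, 0.1577, 0.309]
tool_rot: [0.0, 0.99, -0.139, -0.001]
contact_force: [-0.1, 0.1, -4.0]
gripper_width: 0.297
grasp_force: 61.5
```

Call:
{"fn": "move_arm", "kwargs": {
  "rows": [
    [0,0,0,0,0,0.7,-1],
    [0,0,0,0,3,0,-1],
    [0,0,0,0,3,0,-1],
    [0,0,0,0,3,0,-1],
    [0,0,0,0,3,0,-1],
    [0,0,0,0,3,0,-1],
    [0,0,0,0,3,0,-1],
    [0,0,0,0,3,0,-1],
    [0,0,0,0,3,0,-1],
    [0,0,0,0,3,0,-1],
    [0,0,0,0,3,0,-1],
    [0,0,0,0,0,0,-1],
    [0,0,0,0,0,0,-1]
  ]
}}

```text
time: 9.2
tool_pos: [0.4772, 0.158, 0.3089]
tool_rot: [0.037, 0.957, -0.137, 0.254]
contact_force: [0.6, 0.0, -4.2]
gripper_width: 0.297
grasp_force: 61.5
```

Call:
{"fn": "move_arm", "kwargs": {
  "rows": [
    [0,1,0,0,0,0,-1],
    [0,2,0,0,0,0,-1],
    [0,2,1,0,0,0,-1],
    [0,2,1,0,0,0,-1],
    [0,1.1,1,0,0,0,-1],
    [0.5,0,1,0,0,0,-1],
    [1,0,1,0,0,0,-1],
    [1,0,1,0,0,0,-1],
    [0.5,0,1,0,0,0,-1],
    [0,0,1,0,0,0,-1],
    [0,0,1,0,0,0,-1],
    [0,0,0.5,0,0,0,-1],
    [0,0,0,0,0,0,-1],
    [0,0,0,0,0,0,-1],
    [0,0,0,0,0,0,-1]
  ]
}}

```text
time: 10.45
tool_pos: [0.5257, 0.0595, 0.2434]
tool_rot: [0.037, 0.956, -0.138, 0.256]
contact_force: [0.7, 0.1, -4.2]
gripper_width: 0.292
grasp_force: 61.4
```

Run:
```python
from plan import *
p,r=cur(); P,R=goal(); M=r.as_matrix()
print(p,'to go cm',(R.T@(P-p)*100).round(2),'rot',(r.inv()*Ro.from_matrix(R)).as_rotvec(degrees=True).round(2))
f=grab('scene','scene2');g=grab('top','top2')
def gm(x): return (255*(x/255.)**.6).astype(np.uint8)
a=cv2.resize(gm(f['img'][160:260,215:315]),None,fx=4,fy=4,interpolation=cv2.INTER_CUBIC);b=cv2.resize(gm(g['img'][60:260,230:430]),None,fx=2,fy=2,interpolation=cv2.INTER_CUBIC)
b=cv2.resize(gm(g['img'][100:250,260:410]),(400,400),interpolation=cv2.INTER_CUBIC)
cv2.imwrite('pics/m5.png',np.hstack([a,b]))
```

```text
[0.5257167  0.05946118 0.24340669] to go cm [4.96 0.06 0.19] rot [-0.01 -0.03  0.  ]
```

View pics/m5.png

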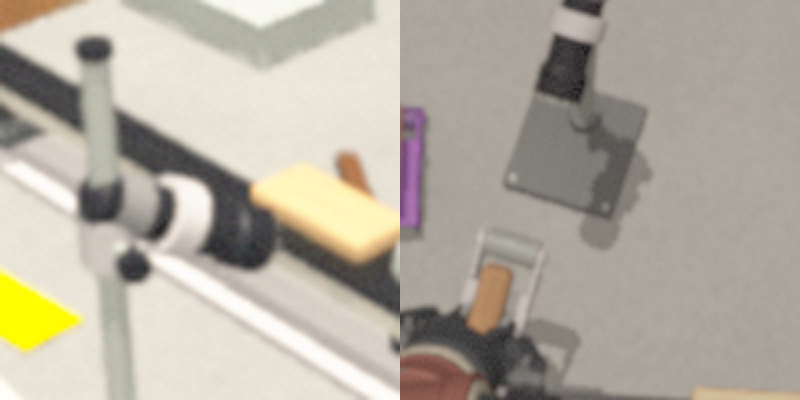

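The tool is held nose-to-camera, with the roller at top about (302,193) and the barrel front at (321,134), roughly in line. I go in to the final distance, then check with overlays.

Call:
{"fn": "move_arm", "kwargs": {
  "rows": [
    [0.5,0,0,0,0,0,-1],
    [1,0,0,0,0,0,-1],
    [1,0,0.2,0,0,0,-1],
    [1,0,0,0,0,0,-1],
    [0.8,0,0,0,0,0,-1],
    [0.5,0,0,0,0,0,-1],
    [0.2,0,0,0,0,0,-1],
    [0,0,0,0,0,0,-1],
    [0,0,0,0,0,0,-1],
    [0,0,0,0,0,0,-1]
  ]
}}

```text
time: 11.38
tool_pos: [0.5679, 0.0468, 0.2657]
tool_rot: [0.037, 0.956, -0.138, 0.256]
contact_force: [0.3, 0.5, -4.7]
gripper_width: 0.297
grasp_force: 61.4
```

```bash
cat > ov.py <<'E'
from plan import *
def overlay(ns,nt,out,boxS,boxT,k):
    p,r=cur(); R=r.as_matrix()@np.diag([1,-1,-1.]); o=p-R@[0,0,.065]
    ims=[]
    for nm,(x,y,w,h) in((ns,boxS),(nt,boxT)):
        f=load(nm); im=cv2.resize(f['img'][y:y+h,x:x+w],None,fx=k,fy=k,interpolation=cv2.INTER_CUBIC); im=(255*(im/255.)**.6).astype(np.uint8)
        D=lambda X,c:cv2.polylines(im,[((proj(f,X)-(x,y)+.5)*k).round().astype(int)],False,c,1)
        for d in(0,.12): D(ringp(cam,d,.0205),(0,0,255))
        for y0 in(-.022,.022): D(o+np.c_[.058+.013*np.cos(a),y0+0*a,.013+.013*np.sin(a)]@R.T,(0,255,0))
        D(o+np.array([[-.055,0,.065],[.055,0,.065]])@R.T,(255,0,0))
        D(o+np.array([[-.065,-.028,.03],[.06,-.028,.03],[.06,.028,.03],[-.065,.028,.03],[-.065,-.028,.03]])@R.T,(255,0,255))
        ims.append(im)
    cv2.imwrite(f'pics/{out}.png',np.hstack(ims))
E
python3 - <<'E'
from ov import *
grab('scene','scene3');grab('top','top3'); p,r=cur(); P,R=goal()
print(p,'to go',(R.T@(P-p)*100).round(2),(r.inv()*Ro.from_matrix(R)).as_rotvec(degrees=True).round(2))
overlay('scene3','top3','m6',(250,180,66,80),(275,90,66,80),6)
c,Rc=wire(cam); q=proj(load('top3'),[c,c+Rc@[.06,0,0]]); print(q,(q[1]-q[0])[0]/(q[1]-q[0])[1])
E
```

```text
[0.56787086 0.04688153 0.26584517] to go [ 0.02  0.05 -0.07] [0.01 0.03 0.  ]
[[319.1109233  135.79959598]
 [326.68230926 108.66801619]] -0.27906174347793605
```

View pics/m6.png

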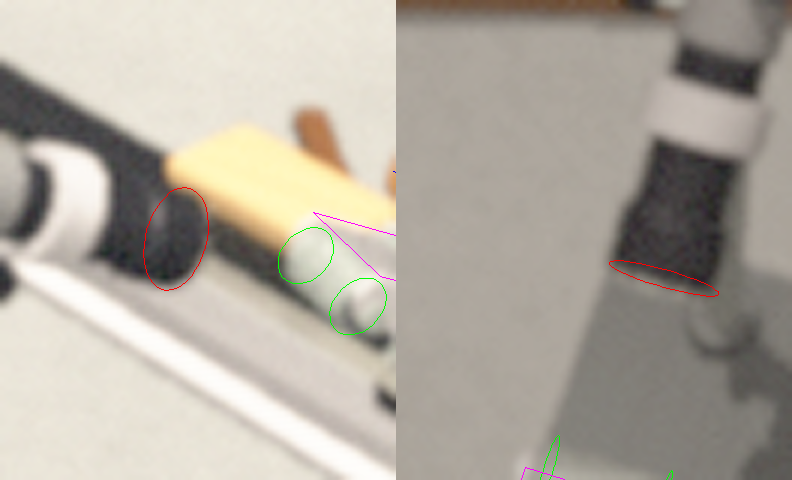

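The rim overlay matches the barrel front in both views to about 1 px (2 mm). The roller in the scene view lies at the overlay's place, to within about 1 px. The crops cut the tool off, so I take one wider look.

Run:
```python
from ov import *
overlay('scene3','top3','m7',(270,195,80,80),(265,125,80,80),5)
```

```text
(no output)
```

View pics/m7.png

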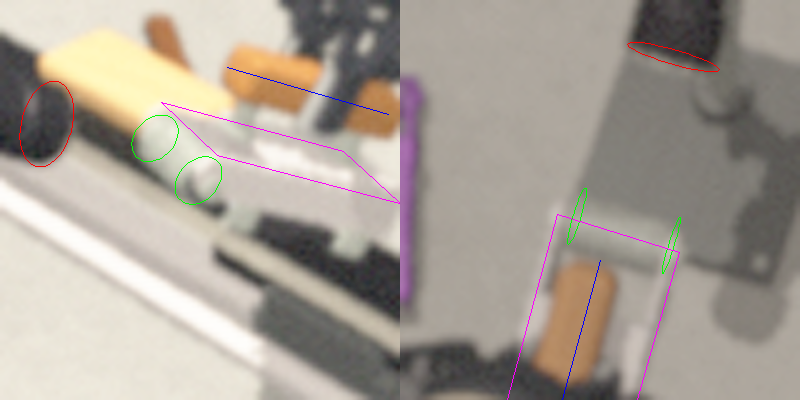

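The roller in the top view is centred at about crop (617,235), against (624,232) for the model. In the scene it lies about 1 px to the right. So the tool sits about 3 mm towards +y, with yaw agreeing to about 2° and distance and height as intended. I shift it 3 mm, let it settle, and hand in.

Call:
{"fn": "move_arm", "kwargs": {
  "rows": [
    [0,0.15,0,0,0,0,-1],
    [0,0.15,0,0,0,0,-1],
    [0,0,0,0,0,0,-1],
    [0,0,0,0,0,0,-1],
    [0,0,0,0,0,0,-1],
    [0,0,0,0,0,0,-1],
    [0,0,0,0,0,0,-1],
    [0,0,0,0,0,0,-1],
    [0,0,0,0,0,0,-1],
    [0,0,0,0,0,0,-1]
  ]
}}

```text
time: 12.32
tool_pos: [0.5674, 0.0439, 0.2663]
tool_rot: [0.037, 0.956, -0.138, 0.256]
contact_force: [-0.6, 0.5, -4.1]
gripper_width: 0.295
grasp_force: 61.5
```

Run:
```python
from h import *
s=manip.state(); print(s['tool_pos'],s['grasp_force'],s['contact_force'],abs(s['joint_vel']).max()); print(manip.job_done())
```

```text
[0.56741644 0.0439093  0.26629208] 61.51866674423218 [-0.59776696  0.50004442 -4.07210875] 0.0014816872292728511
the job is handed in; nothing more can be done
None
```

The rill tool was lifted straight up off the ski and is held still, nose to the inspection camera, with the roller about 80 mm out and on the barrel's line to within a few mm by my image checks; the job is handed in at about 12.3 s, and no verdict came back.

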